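# Stack the valet tray on its charging base and switch it on

## Robot

A 6-joint arm with a two-finger parallel gripper is mounted at the origin on the work surface. World frame = base frame: x ahead of the robot, y to its left, z up, the work surface at z = 0. Lengths are in m, angles in degrees, forces in N, time in s.
With the tool pointing down it reaches from about 0.35 to 0.925 m from the base axis. Payload 6.4 kg.
Tool frame: the origin (TCP) lies on the centre line of the jaws, within the pads' length; the fingertips stand 19 mm ahead of it and the grasp point (between the pads) is the TCP; z points along the fingers, y is the direction in which the jaws open and shut (so a half turn about z gives the same grasp; the last joint's range is limited). The gripper opens to 85 mm and grips with 20 to 120 N. Pads are 22 mm wide; open, the fingers measure 114 mm over their backs; the gripper's body (76 mm by 85 mm) begins 54 mm behind the grasp point. The pads swing forward as they close: fully open they stand 13 mm farther back than shut.
Start: joints at [60.957, 14.043, 89.255, -0, 76.702, -9.975], TCP at [0.212, 0.614, 0.25] pointing down, gripper open.
Joint ranges: [-179.41, 179.41], [-58.25, 129.5], [7.25, 145.43], [-54.29, 234.29], [11.92, 165.04], [-157.13, 157.13]. Speed limits (degrees/s): [147.25, 147.25, 180, 180, 180, 180].

## Interface

Orientations are given as [roll, pitch, yaw] about the fixed x, y, z axes, in that order (R = Rz(yaw) Ry(pitch) Rx(roll)).
In Python, from rig import manip gives the robot as it stands. Calls block until the motion is done:
- manip.movep(position, orientation): joint-space move of the TCP to a pose.
- manip.move_straight(position, orientation=None, rate=0.15, stop_force=None): straight line of the TCP; orientation=None keeps the orientation; rate is the mean speed in m/s. With stop_force (N) it stops when the force on the tool has changed by that much, and returns True; else False.
- manip.move_joints(angles): joint-space move.
- manip.open_gripper() and manip.clamp(force=None): open the fingers fully, or close them until they stop; force is the grip in N (None keeps the last).
- manip.wait(seconds).
- manip.solve_ik(position, orientation): joint angles nearest the present ones, or None.
- manip.snapshot(name): name is "scene" or "top" or "wrist"; returns (picture, depth): 420x560x3 uint8, red, green, blue; 420x560 float32, m along the optical axis (not along the pixel's ray), 0 where there is no reading.
- manip.camera_params(name): a dict with "vfov" (degrees; the focal length in pixels is half the picture's height over the tangent of half this angle, whatever the lens; pixels are square), "cx", "cy" (the principal point, pixels), "rvec" (rotation vector, rad) and "tvec" (3), from world to camera coordinates, as OpenCV has them; the wrist camera has in their place "hand_eye" (4x4, takes a point from camera to tool coordinates, whose origin is the TCP and whose axes are the flange's). Camera axes: x right, y down, z forward; pixel columns grow to the right and rows downward; lengths in m; the calibration is good to about 2 mm. A picture is of the moment at which its call begins: read the wrist's pose just before it. camera_params takes no time and is no camera call.
A pose or a line that the arm cannot do raises manip.MotionError and nothing moves.
- manip.sign_off(): hands the job in, once; it reports no verdict.
Readings, each from a call of its own:
- manip.get_time_s(): time.
- manip.get_joint_pos(): joint angles.
- manip.get_qvel(): joint speeds.
- manip.get_tau(): joint torques, N m.
- manip.get_tcp_pos(): TCP position.
- manip.get_orientation(): TCP orientation.
- manip.get_ft_force(): force on the tool from outside, world axes, zero at the start.
- manip.get_wrist_torque(): the same for the moment, N m.
- manip.get_finger_gap(): finger opening in m.
Only numpy, scipy, OpenCV 4.12 (cv2) and the standard library are available. Lean on these libraries where they do the work, as an engineer would, in place of code of your own. Each camera call takes 0.05 s, during which the arm holds its last target. There are 200 camera calls.

## Task

Take the green tray off the slanted ledge by its wooden handle, lower it level onto the white charging base so that all four black corner lugs drop fully into the base's corner sockets (either way round), without letting it fall, and let go of it. Then flip the orange toggle on the base over from its red dot until it snaps across to the green dot. Leave the blue speaker, the white power bank and the terracotta dish where they are.

Things in the scene. Friction and masses are not known exactly. Their poses are not given: they have to be found in the camera images.
- tray_mid (a point): loose green tray, about 0.4 kg: its centre, half-way up. z = the tray's upward normal, x along its 130 mm side, y along its 190 mm side. Floor underside 38 mm below here, wall tops 8 mm below. At the start it rests by its lugs on the ledge, tilted 30 degrees about its own y axis, top leaning to the ledge's low side (towards the robot). Lift it off along its own z
- tray_grip (a point): centre of the grip bar of the tray's wooden handle, 35 mm above tray_mid along the tray's z; axes as the tray's. The flat-sided bar is 14 mm thick (x), 100 mm long (y), 34 mm high (z), open underneath between two posts. Grip it with the fingers pointing along the tray's -z and closing along its x, so tilted with the tray
- tray_lugs (a point): centre of the plane of the four lug bottoms, 52 mm below tray_mid; axes as the tray's. The black lugs are 20 mm square, 14 mm long, centred at x = +-45, y = +-75 mm
- ledge: fixed plywood ledge, about 135 x 220 mm, origin on the table under its middle. Its board is sloped 30 degrees, rising along its +x (away from the robot), its surface 55 mm above the table in the middle (18 to 93 mm from front to rear); a 10 mm lip on the low side stops the tray sliding
- base_seat (a point): centre of the fixed white base's top plane, level, 58 mm above the table; x along its 140 mm, y along its 200 mm side. Square sockets in grey corner blocks, 24.5 mm wide (about 2 mm play round a lug, mouths bevelled), 18 mm deep, at x = +-45, y = +-75 mm. Tray seated: its floor lies on this plane, so tray_mid is 38 mm above here, axes parallel (either way round)
- toggle_pivot (a point): pivot of the toggle: 100 mm from base_seat along the base's -x, 40 mm above the table; axes as the base's. It is in the black switch housing, 54 mm (x) by 110 mm (y), top 45 mm above the table, in front of the base. The lever swings in the base's y-z plane. Red dot 46 mm to +y, green dot 46 mm to -y
- toggle_tip (a point): middle of the orange paddle (18 mm in x, 14 mm thick in the swing direction, 26 mm long) on the toggle lever, 57 mm from the pivot; the paddle ends 70 mm from the pivot. Its z axis points along the lever, away from the pivot
- toggle (a joint): angle of the toggle lever (rad): 0 = off, leaning 0.5 rad to the base's +y (red dot); 0.5 = upright; 1.0 = on, leaning 0.5 rad to the base's -y (green dot). Snap action: pushing the paddle takes up to about 6 N, it springs back if let go before 0.5 and snaps over by itself beyond it
- speaker: bystander: blue plastic speaker, 70 x 170 mm, 70 mm high, loose; origin at the centre of its underside
- power_bank: bystander: white power bank, 140 x 68 mm, 18 mm high, loose; origin at the centre of its underside
- dish: bystander: terracotta dish, 100 mm across, 30 mm high, loose; origin at the centre of its underside
Not all that is in view belongs to the job. Of the things like the part that bears tray_mid, leave any that is pink; of the rest the larger one is meant.

How it is judged (in metres and radians):
On the way, in this order (a step that is already met when the one before it is completed fails the run):
1. the tray sits fully home on the base, let go, with the toggle still off (z of tray_mid in the frame of base_seat below 0.041 m and horizontal distance between tray_mid and base_seat below 0.006 m and angle between tray_mid's own z axis and vertical below 0.04 rad and angle between the y axis of tray_mid and the y axis of base_seat, either way round below 0.08 rad and contact force between the fingers and tray below 0.1 N and value of joint toggle below 0.3 rad), for 0.2 s.
2. the toggle has snapped over to on (value of joint toggle above 0.9 rad), for 0.2 s.
At the end, for the whole second after the job is handed in: The tray is at rest, level within 0.04 rad, on the base with all four lugs in the sockets (its floor within 3 mm of the base's top plane, centred within 6 mm, sides parallel within 0.08 rad, either way round), and the toggle is beyond 0.9 rad (on) (z of tray_mid in the frame of base_seat between 0.034 and 0.041 m and horizontal distance between tray_mid and base_seat below 0.006 m and angle between tray_mid's own z axis and vertical below 0.04 rad and angle between the y axis of tray_mid and the y axis of base_seat, either way round below 0.08 rad and linear speed of tray below 0.02 m/s and value of joint toggle above 0.9 rad); the robot touches nothing.
It fails at once if the tray is let fall onto the base (free of the fingers and faster than 0.5 m/s, a drop of some 13 mm) (contact force between the fingers and tray below 0.05 N and horizontal distance between tray_mid and base_seat below 0.08 m and linear speed of tray above 0.5 m/s).
It fails at once if the speaker is moved more than 20 mm (distance of speaker from where it was at the start of the episode above 0.02 m).
It fails at once if the power bank is moved more than 20 mm (distance of power_bank from where it was at the start of the episode above 0.02 m).
It fails at once if the dish is moved more than 20 mm (distance of dish from where it was at the start of the episode above 0.02 m).
It also fails if it takes over 58 s, if anything falls off the work surface, if the arm or the gripper's body presses on something with over 40 N, if the wrist force passes 120 N, or if a joint passes its speed limit or range.

## Working session

There is one attempt and no reset: what is moved stays moved. The work goes in short steps, each a Python script; the robot and the scene stay as the last script left them, time stands still between calls to the robot, and variables do not carry over. Pictures are saved under pics/ and viewed, about 8 in all and at most 12, crops included, and the job is handed in when it is done.

```bash
mkdir -p pics; ls
cat > h.py <<'E'
import numpy as np, cv2
from rig import manip
from scipy.spatial.transform import Rotation as R
def cloud(name,pic=None):
    c=manip.camera_params(name)
    if name=='wrist': p=np.array(manip.get_tcp_pos());o=manip.get_orientation()
    im,d=manip.snapshot(name)
    f=im.shape[0]/2/np.tan(np.radians(c['vfov'])/2)
    v,u=np.mgrid[:im.shape[0],:im.shape[1]]
    P=np.stack([(u-c['cx'])/f*d,(v-c['cy'])/f*d,d],-1)
    if name=='wrist':
        H=np.array(c['hand_eye']); P=P@H[:3,:3].T+H[:3,3]
        P=P@R.from_euler('xyz',o,degrees=True).as_matrix().T+p
    else:
        M=cv2.Rodrigues(np.array(c['rvec'],float))[0]; P=(P-np.array(c['tvec']))@M
    P[d==0]=np.nan
    if pic: cv2.imwrite(f'pics/{pic}.png',im[:,:,::-1])
    return im,P
E
python3 - <<'E'
from h import *
for n in('top','scene'):
    im,P=cloud(n,n); np.savez(n,im=im,P=P); print(manip.camera_params(n))
print(manip.camera_params('wrist'))
E
```

```text
pics
{'vfov': 51.96524772587661, 'cx': 277.2450943619757, 'cy': 203.5188835248523, 'rvec': array([ 2.20076503, -2.16985908,  0.12699416]), 'tvec': array([-0.11062421,  0.59208357,  1.05753796])}
{'vfov': 51.166128312191645, 'cx': 281.0734120249479, 'cy': 204.70479992975967, 'rvec': array([ 0.90724049,  2.74967098, -0.71506906]), 'tvec': array([ 0.53889182, -0.19610678,  1.35026153])}
{'vfov': 61.123860654855136, 'cx': 289.34607769667383, 'cy': 207.5537444004206, 'hand_eye': array([[-1.21731383e-03, -9.54835582e-01, -2.97132174e-01,
         7.47656445e-02],
       [ 9.99999088e-01, -1.33635695e-03,  1.97516309e-04,
         1.19009503e-03],
       [-5.85670245e-04, -2.97131662e-01,  9.54836338e-01,
        -1.24715044e-01],
       [ 0.00000000e+00,  0.00000000e+00,  0.00000000e+00,
         1.00000000e+00]])}
```

View pics/top.png

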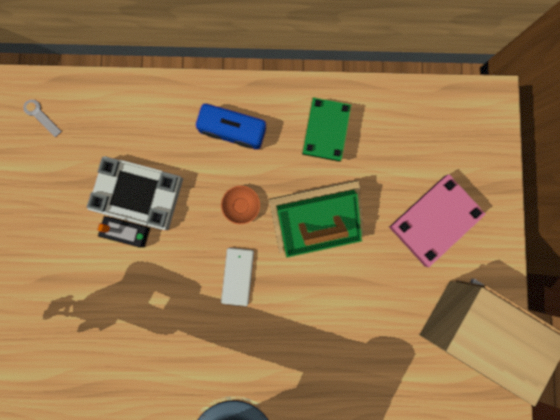

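View pics/scene.png

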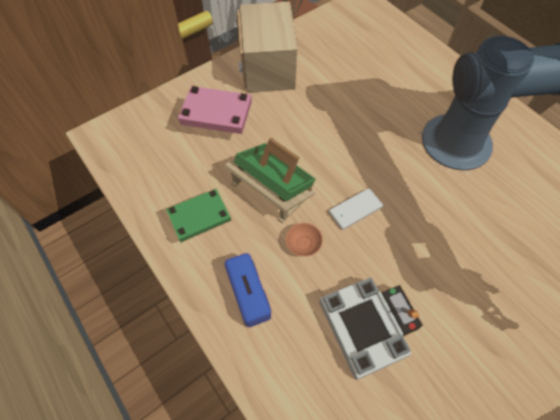

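The top view has three tray-like things. The green tray with a wooden handle is on the ledge at (322,222). There is a smaller, upside-down green one at (327,128) and a pink one at (437,220). The larger green one, on the ledge with the handle, is the one meant. The base is at (135,192) and its toggle at (122,232), with the orange paddle on the red-dot side (left). The speaker is at (232,125), the dish at (240,204) and the power bank at (237,277). Next I'll get coarse positions, then take wrist close-ups.

Run:
```python
from h import *
D=np.load('top.npz');im,P=D['im'],D['P']
for n,(u,v) in dict(base=(135,192),tl=(108,165),tr=(170,182),bl=(97,207),br=(158,216),orange=(103,228),green=(140,238),tray=(310,215),hand=(324,232),speaker=(232,125),dish=(240,204),bank=(237,277),table=(200,330),small=(327,128)).items():
    print(n,np.nanmedian(P[v-1:v+2,u-1:u+2].reshape(-1,3),0).round(4), im[v,u])
hsv=cv2.cvtColor(im,cv2.COLOR_RGB2HSV)
m=(hsv[...,0]>45)&(hsv[...,0]<80)&(hsv[...,1]>120); m[:170]=0; m[:,:260]=0
q=P[m];print('tray green',len(q),np.nanmean(q,0),np.nanmin(q,0),np.nanmax(q,0))
```

```text
base [0.6155 0.2505 0.0423] [32 33 31]
tl [0.6823 0.3206 0.0402] [15 14 15]
tr [0.6421 0.1656 0.041 ] [35 36 35]
bl [0.576  0.3388 0.0552] [63 67 64]
br [0.557  0.1927 0.0406] [24 26 29]
orange [0.5238 0.3035 0.0993] [121  55  10]
green [0.5023 0.2322 0.0466] [ 39 117  58]
tray [ 0.5624 -0.1798  0.0806] [ 27 123  53]
hand [ 0.5206 -0.2068  0.133 ] [75 47 21]
speaker [0.7817 0.0125 0.0707] [30 44 82]
dish [ 0.5931 -0.0072  0.0044] [182  94  55]
bank [ 0.4085 -0.0042  0.0181] [193 196 188]
table [0.2746 0.0867 0.0005] [123  93  59]
small [ 0.7795 -0.2221  0.0685] [ 31 126  57]
tray green 3389 [ 0.54890815 -0.20179958  0.07889477] [ 0.46344705 -0.30522846  0.03739732] [ 0.62149258 -0.09981662  0.14448152]
```

```bash
cat >> h.py <<'E'
def Rt(yaw,tilt=0): return (R.from_euler('z',yaw,degrees=True)*R.from_euler('y',-tilt,degrees=True)).as_matrix()
def tool(T,flip=1): # tool orientation gripping a frame T
    return R.from_matrix(np.c_[flip*T[:,1],flip*T[:,0],-T[:,2]]).as_euler('xyz',degrees=True)
E
python3 - <<'E'
from h import *
print(manip.get_orientation())
T=Rt(11,30);g=np.array([.525,-.205,.135])
b=np.array([.617,.253,.058])
for s in(1,-1):
    for n,p,o in(('grip',g,tool(T,s)),('view',g+.2*T[:,2],tool(T,s)),('lift',g+.12*T[:,2],tool(T,s)),('lvl',[.5,-.15,.3],tool(Rt(11),s)),
      ('above',b+[0,0,.25],tool(Rt(-14.5),s)),('place',b+[0,0,.073],tool(Rt(-14.5),s)),('above2',b+[0,0,.25],tool(Rt(-14.5),-s))):
        q=manip.solve_ik(p,o); print(s,n,None if q is None else np.round(q,0))
E
```

```text
[-1.79901892e+02 -1.98607044e-02  1.60933240e+02]
1 grip [-43.   1. 121.  35.  45. -76.]
1 view [-55. -24. 122.  29.  71. -73.]
1 lift [-50. -16. 123.  30.  60. -73.]
1 lvl [-29.  -6. 105.  -0.  81. -40.]
1 above [13. 14. 83. -0. 83. 27.]
1 place [13. 23. 91. -0. 66. 27.]
1 above2 [  13.   14.   83.   -0.   83. -153.]
-1 grip [-43.   1. 121.  35.  45. 104.]
-1 view [-55. -24. 122.  29.  71. 107.]
-1 lift [-50. -16. 123.  30.  60. 107.]
-1 lvl [-29.  -6. 105.  -0.  81. 140.]
-1 above [  13.   14.   83.   -0.   83. -153.]
-1 place [  13.   23.   91.   -0.   66. -153.]
-1 above2 [13. 14. 83. -0. 83. 27.]
```

Run:
```python
from h import *
b=np.array([.600,.255,.058])
manip.movep(b+[0,0,.24],tool(Rt(-14.5))); manip.wait(.3)
im,P=cloud('wrist','wb'); np.savez('wb',im=im,P=P)
T=Rt(11,30);g=np.array([.525,-.205,.135])
manip.movep([.5,0,.35],tool(Rt(0)))
manip.movep(g+.2*T[:,2],tool(T)); manip.wait(.3)
im,P=cloud('wrist','wt'); np.savez('wt',im=im,P=P)
print(manip.get_time_s())
```

```text
4.775
```

View pics/wb.png

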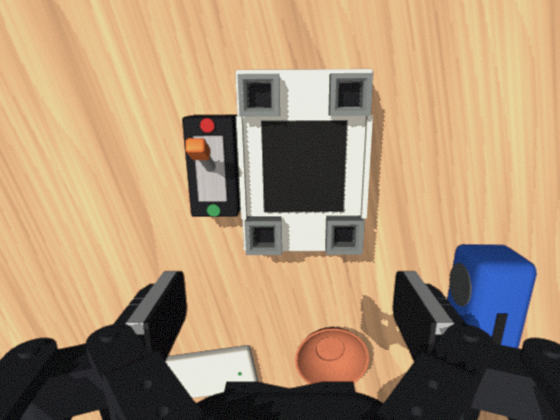

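View pics/wt.png

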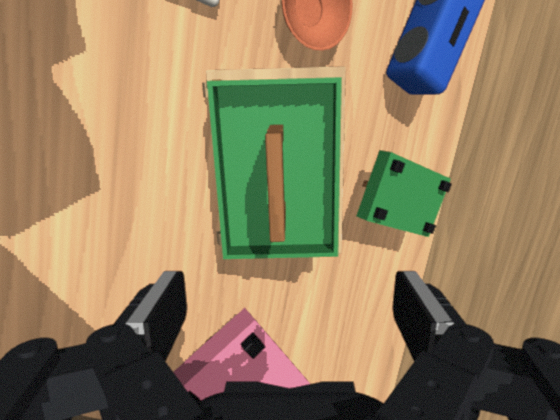

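The first picture shows the base at about (305,165) with sockets at (262,95), (350,93), (264,236) and (345,236). The toggle housing is at (212,165), the paddle at (197,148) near the red dot (207,125), and the green dot is at (213,210). The second confirms the target: the larger green tray at (278,168) with the wooden handle bar at (275,183). The small green tray (404,193) and the pink one (250,350) are decoys.

Run:
```python
from h import *
def rect(xy):
    k=xy.astype(np.float32)
    (c,s,a)=cv2.minAreaRect(k*1000); return np.round(c,1),np.round(s,1),round(a,2)
D=np.load('wb.npz');im,P=D['im'],D['P']
m=np.zeros(im.shape[:2],bool); m[60:262,225:385]=1
m&=(P[...,2]>.05)&(P[...,2]<.07)
z=P[m][:,2]; print(np.histogram(z,bins=np.arange(.05,.071,.002)))
m2=cv2.morphologyEx(m.astype(np.uint8),cv2.MORPH_OPEN,np.ones((3,3)))>0
xy=P[m2][:,:2]; print('base rect',rect(xy),np.median(P[m2][:,2]))
# socket holes: deep or dark pixels inside blocks
g=im.mean(-1)
for u,v in((262,95),(350,93),(264,236),(345,236)):
    s=np.s_[v-24:v+25,u-24:u+25]; mm=np.zeros_like(m);mm[s]=1
    gr=mm&(abs(P[...,2]-.058)<.008)&(g<150)&(g>60); ho=mm&(P[...,2]<.05)&(P[...,2]>.03)&(g<60)
    print('blk',rect(P[gr][:,:2]),np.median(P[gr][:,2]).round(4),'hole',rect(P[ho][:,:2]),np.median(P[ho][:,2]).round(4))
hs=cv2.cvtColor(im,cv2.COLOR_RGB2HSV)
o=(hs[...,0]<16)&(hs[...,1]>170);o[:130]=0;o[170:]=0;o[:,:180]=0;o[:,215:]=0
q=P[o];print('paddle',len(q),np.nanmedian(q,0).round(4),np.nanmin(q,0),np.nanmax(q,0)); 
for n,u,v in(('red',207,125),('grn',213,210)): print(n,P[v,u].round(4))
D=np.load('wt.npz');im,P=D['im'],D['P'];hs=cv2.cvtColor(im,cv2.COLOR_RGB2HSV)
gm=(hs[...,0]>45)&(hs[...,0]<85)&(hs[...,1]>100);gm[:,355:]=0
gm&=~np.isnan(P[...,0]); gm=cv2.morphologyEx(gm.astype(np.uint8),cv2.MORPH_OPEN,np.ones((3,3)))>0
# floor plane by RANSAC-ish: inner region
f=np.zeros_like(gm);f[110:240,230:265]=1;f[110:240,292:322]=1;f&=gm
q=P[f];c=q.mean(0)
for _ in range(4):
    n=np.linalg.svd(q-c)[2][2];n*=np.sign(n[2]);d=(q-c)@n;k=abs(d)<.004;q=q[k];c=q.mean(0)
print('n',n,'tilt',np.degrees(np.arccos(n[2])),'head',np.degrees(np.arctan2(-n[1],-n[0])),d.std())
h=(P-c)@n
print('green h hist',np.histogram(h[gm],bins=np.arange(-.04,.05,.005)))
for yaw in(np.degrees(np.arctan2(-n[1],-n[0])),):
    tz=n;ty=np.array([-np.sin(np.radians(yaw)),np.cos(np.radians(yaw)),0]);tx=np.cross(ty,tz)
    B=np.c_[tx,ty,tz]
    rim=gm&(h>.022)&(h<.04); L=P[rim]@B; print('rim',rect(L[:,:2]),np.median(L[:,2]),L.min(0),L.max(0))
    w=(hs[...,0]<20)&(h>.075)&(h<.1); w[:,:255]=0;w[:,300:]=0;w[:115]=0;w[250:]=0
    L2=P[w]@B; print('bar',w.sum(),rect(L2[:,:2]),np.median(h[w]),np.median(L2,0))
    np.savez('tr',B=B)
    for r,z,nm in((rect(L[:,:2]),np.median(L[:,2])-.03+.038,'rim'),(rect(L2[:,:2]),np.median(L2[:,2])-.052,'bar')):
        print(nm,'tray_mid world',B@np.r_[np.array(r[0])/1000,z], 'h->',z-c@n)
```

```text
(array([ 921,  256,  239,  932, 2532,  305,    0,    0,    0,    0]), array([0.05 , 0.052, 0.054, 0.056, 0.058, 0.06 , 0.062, 0.064, 0.066,
       0.068, 0.07 ]))
base rect (array([616.9, 255.3]), array([190.6, 138.1]), 75.65) 0.058368107530504185
blk (array([591.9, 338.7]), array([39.2, 39.1]), 75.87) 0.0587 hole (array([590.7, 339.4]), array([23.4, 22.9]), 75.5) 0.0418
blk (array([680.2, 315.4]), array([41.4, 43.8]), 76.22) 0.0587 hole (array([679.9, 317.3]), array([23.4, 22.7]), 75.39) 0.0417
blk (array([555.4, 194.2]), array([40.7, 39.4]), 75.56) 0.0584 hole (array([554. , 198.6]), array([36.9, 25.4]), 87.04) 0.0417
blk (array([642.2, 171.9]), array([41.6, 40.1]), 76.03) 0.0584 hole (array([642.7, 169. ]), array([18.9, 23.3]), 79.14) 0.0417
paddle 351 [0.5292 0.3068 0.1005] [0.50313398 0.29559176 0.04496943] [0.53660815 0.32069838 0.10653954]
red [0.5315 0.3245 0.0486]
grn [0.508 0.235 0.046]
n [-0.48825548 -0.11017806  0.86571784] tilt 30.035225411451567 head 12.716184302194359 0.0007780358826652954
green h hist (array([   0,    0,    0,    0,    0,    0,    0, 7630, 8042,  437,  424,
        494, 1668, 1160,    0,    0,    4]), array([-4.00000000e-02, -3.50000000e-02, -3.00000000e-02, -2.50000000e-02,
       -2.00000000e-02, -1.50000000e-02, -1.00000000e-02, -5.00000000e-03,
       -2.08166817e-17,  5.00000000e-03,  1.00000000e-02,  1.50000000e-02,
        2.00000000e-02,  2.50000000e-02,  3.00000000e-02,  3.50000000e-02,
        4.00000000e-02,  4.50000000e-02]))
rim (array([ 461.4, -317.1]), array([189. , 128.9]), 89.89) -0.1583183186176369 [ 0.3969289  -0.41163415 -0.16117956] [ 0.52594727 -0.22255172 -0.15521078]
bar 1641 (array([ 462.1, -316. ]), array([13.5, 98.7]), 0.03) 0.08487607740764971 [ 0.46203922 -0.31179208 -0.09830901]
rim tray_mid world [ 0.53283921 -0.2048346   0.10081237] h-> 0.03286676470259195
bar tray_mid world [ 0.53318366 -0.20362921  0.10117081] h-> 0.03287607740764972
```

Run:
```python
from h import *
T=Rt(12.7,30);g=np.array([.5330,-.2042,.1010])+.035*T[:,2]; o=tool(T)
manip.move_straight(g+.06*T[:,2],o,rate=.2)
print(manip.move_straight(g,o,rate=.08,stop_force=12),manip.get_ft_force())
manip.clamp(60); manip.wait(.2); print('gap',manip.get_finger_gap(),manip.get_ft_force(),manip.get_tcp_pos()-g)
manip.move_straight(g+.10*T[:,2],rate=.1); manip.wait(.3)
print('gap',manip.get_finger_gap(),manip.get_ft_force(),manip.get_wrist_torque(),manip.get_time_s())
p=np.array(manip.get_tcp_pos());Rm=R.from_euler('xyz',manip.get_orientation(),degrees=True).as_matrix()
im,P=cloud('wrist','wg'); np.savez('wg',im=im,P=P,p=p,Rm=Rm)
```

```text
False [-0.37377232 -0.34094614 -0.71715609]
gap 0.013360096750145427 [-5.48169853 -0.94673374 -0.65694891] [-6.80692243e-04  8.94710998e-05 -6.66096311e-04]
gap 0.012952844442379863 [-0.22209254  0.47442681 -4.29827811] [-0.14184682  0.74538807 -0.01390555] 8.8167
```

View pics/wg.png

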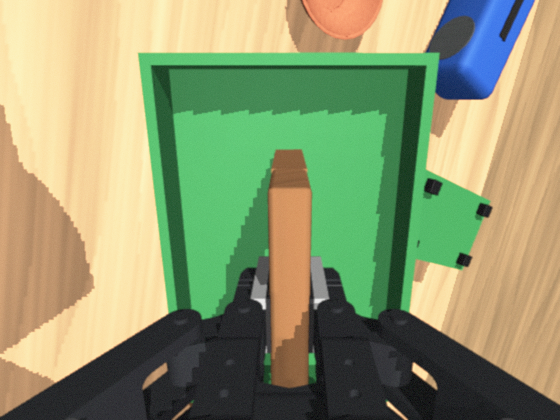

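The tray is held with the bar between the pads at (290,290), and the tray fills the view. Next I'll measure its pose in the hand and carry it level above the base.

```bash
cat >> h.py <<'E'
def inhand(im,P,p,Rm):
    "tray pose in tool frame from wrist picture: returns dict"
    L=(P-p)@Rm
    hs=cv2.cvtColor(im,cv2.COLOR_RGB2HSV)
    gm=(hs[...,0]>45)&(hs[...,0]<85)&(hs[...,1]>100)
    fl=gm&(L[...,2]>.055)&(L[...,2]<.085); fl[:,:190]=0; fl[:,400:]=0; fl[:115]=0
    q=L[fl];c=np.median(q,0)
    for _ in range(4):
        n=np.linalg.svd(q-c)[2][2];n*=-np.sign(n[2]);k=abs((q-c)@n)<.003;q=q[k];c=q.mean(0)
    h=(L-c)@n; rim=gm&(h>.02)&(h<.034); r=L[rim]
    r=r[r[:,2]<.06]
    mid=r[(abs(r[:,1])<.055)]           # far cross wall
    xs=np.array([np.percentile(mid[abs(mid[:,1]-y)<.004][:,0],99) for y in np.arange(-.05,.051,.01)])
    sl=np.polyfit(np.arange(-.05,.051,.01),xs,1)
    s=r[(r[:,0]>0)&(r[:,0]<.08)]
    e=[np.percentile(s[s[:,1]<0][:,1],1),np.percentile(s[s[:,1]>0][:,1],99)]
    return n,-c@n*1000,sl,e,len(q)
E
python3 - <<'E'
from h import *
D=np.load('wg.npz'); print(inhand(*[D[k] for k in('im','P','p','Rm')]))
# carry
T=Rt(12.7,30);g=np.array([.5330,-.2042,.1010])+.035*T[:,2]
manip.movep([.47,-.15,.30],tool(Rt(8)))
manip.movep([.6172,.2552,.27],tool(Rt(-14.5))); manip.wait(.3)
p=np.array(manip.get_tcp_pos());Rm=R.from_euler('xyz',manip.get_orientation(),degrees=True).as_matrix()
im,P=cloud('wrist','wh'); print(inhand(im,P,p,Rm)); print(p,manip.get_orientation(),manip.get_finger_gap(),manip.get_ft_force(),manip.get_wrist_torque(),manip.get_time_s())
im,P=cloud('scene','s2'); im,P=cloud('top','t2')
E
```

```text
bash:   612 Killed                     python3 - <<'E'
from h import *
D=np.load('wg.npz'); print(inhand(*[D[k] for k in('im','P','p','Rm')]))
# carry
T=Rt(12.7,30);g=np.array([.5330,-.2042,.1010])+.035*T[:,2]
manip.movep([.47,-.15,.30],tool(Rt(8)))
manip.movep([.6172,.2552,.27],tool(Rt(-14.5))); manip.wait(.3)
p=np.array(manip.get_tcp_pos());Rm=R.from_euler('xyz',manip.get_orientation(),degrees=True).as_matrix()
im,P=cloud('wrist','wh'); print(inhand(im,P,p,Rm)); print(p,manip.get_orientation(),manip.get_finger_gap(),manip.get_ft_force(),manip.get_wrist_torque(),manip.get_time_s())
im,P=cloud('scene','s2'); im,P=cloud('top','t2')
E
```

The SVD ran out of memory on the full matrices. I'll switch it to the covariance form.

```bash
sed -i 's/np.linalg.svd(q-c)\[2\]\[2\]/np.linalg.svd(np.cov(q.T))[2][2]/' h.py
python3 - <<'E'
from h import *
print(manip.get_tcp_pos(),manip.get_time_s())
D=np.load('wg.npz'); print(inhand(*[D[k] for k in('im','P','p','Rm')]))
manip.movep([.47,-.15,.30],tool(Rt(8)))
manip.movep([.6172,.2552,.27],tool(Rt(-14.5))); manip.wait(.3)
p=np.array(manip.get_tcp_pos());Rm=R.from_euler('xyz',manip.get_orientation(),degrees=True).as_matrix()
im,P=cloud('wrist','wh'); np.savez('wh',im=im,P=P,p=p,Rm=Rm)
print(p,manip.get_orientation(),manip.get_finger_gap(),manip.get_ft_force(),manip.get_wrist_torque(),manip.get_time_s())
cloud('scene','s2'); print(inhand(im,P,p,Rm))
E
```

```text
[ 0.46715876 -0.21891461  0.21765781] 8.8667
(array([ 3.02100897e-04,  5.33471769e-03, -9.99985725e-01]), np.float64(67.23809503501333), array([0.00012404, 0.09414675]), [np.float64(-0.06308302013943949), np.float64(0.06657023686803465)], 30831)
[0.61740329 0.25457279 0.27026854] [ 1.79988281e+02 -5.79195174e-03  7.54623019e+01] 0.013742545555685248 [ 1.6682166   0.35416015 -4.73776221] [-0.0053197   0.03143278  0.0296919 ] 11.4833
(array([-1.74966741e-04,  4.56383107e-03, -9.99989570e-01]), np.float64(66.43206457340037), array([-5.65074458e-06,  9.48940237e-02]), [np.float64(-0.06374669018969246), np.float64(0.06560353081711111)], 30897)
```

View pics/s2.png

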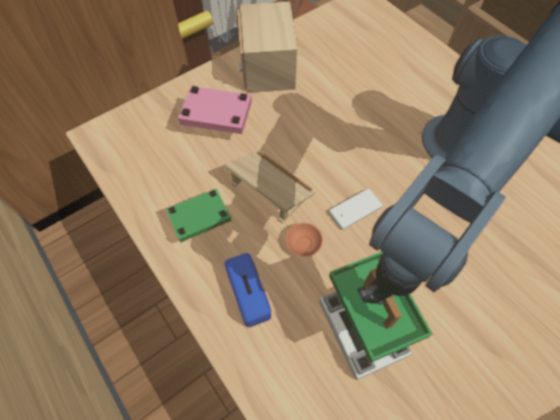

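The tray is level in hand over the base. It is centred to within 1 mm, and that offset looks like camera bias, so I'm applying it to the base target. Lowering now with force guarding.

Run:
```python
from h import *
o=tool(Rt(-14.5));c=[.6161,.2560]
manip.move_straight(c+[.160],o,rate=.1); manip.wait(.2)
print(manip.get_tcp_pos(),manip.get_ft_force())
s=manip.move_straight(c+[.127],o,rate=.03,stop_force=10)
print(s,manip.get_tcp_pos(),manip.get_ft_force(),manip.get_wrist_torque(),manip.get_time_s())
```

```text
[0.61647143 0.25607625 0.16075747] [ 0.27659943 -0.36202095 -4.75516442]
True [0.61556602 0.25598038 0.13064127] [-1.37454939 -0.50434717  5.19384018] [-0.12481212 -0.24656195 -0.08056222] 13.8833
```

It stopped at z = 0.1306, where seated should be about 0.131 and lugs on the rim would be about 0.145. So the tray is home. Releasing, then checking.

Run:
```python
from h import *
manip.open_gripper(); manip.wait(.2)
p=np.array(manip.get_tcp_pos()); o=tool(Rt(-14.5)); print(p,manip.get_ft_force())
manip.move_straight(p+[0,0,.17],o,rate=.2); manip.wait(.3)
im,P=cloud('wrist','wr'); np.savez('wr',im=im,P=P); print(manip.get_time_s())
hs=cv2.cvtColor(im,cv2.COLOR_RGB2HSV)
gm=(hs[...,0]>45)&(hs[...,0]<85)&(hs[...,1]>100)&(P[...,2]>.05)
fl=gm&(P[...,2]<.07);q=P[fl];c=np.median(q,0)
for _ in range(4):
    n=np.linalg.svd(np.cov(q.T))[2][2];n*=np.sign(n[2]);k=abs((q-c)@n)<.003;q=q[k];c=q.mean(0)
print('floor z',c,'n',n)
rim=gm&(P[...,2]>.08)&(P[...,2]<.095); rim=cv2.morphologyEx(rim.astype(np.uint8),cv2.MORPH_OPEN,np.ones((2,2)))>0
print('rim',cv2.minAreaRect((P[rim][:,:2]*1000).astype(np.float32)),np.median(P[rim][:,2]))
```

```text
[0.61367177 0.25559612 0.12795436] [ 0.20131343  0.93186308 -0.15269768]
16.125
floor z [0.61903673 0.26503118 0.06408018] n [-2.71073082e-04 -1.99816289e-04  9.99999943e-01]
rim ((616.1161499023438, 232.0713348388672), (229.65394592285156, 146.7124481201172), 73.2228012084961) nan
```

View pics/wr.png

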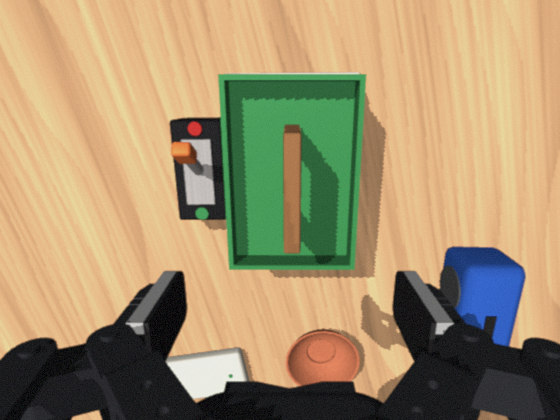

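The tray is seated: its floor is flat to 0.3 mrad, at the expected height, and inside the base outline (290,170). The paddle is still on red at (182,152). Next is the toggle: I'll close the fingers, drop beside the paddle on the +y side and sweep to −y.

Run:
```python
from h import *
o=tool(Rt(-14.5));B=Rt(-14.5);c=np.array([.616,.2555,0])
W=lambda x,y,z:c+B@np.array([x,y,0])+[0,0,z]
manip.clamp(20)
manip.movep(W(-.104,.085,.20),o)
print(manip.move_straight(W(-.104,.085,.092),o,rate=.15,stop_force=15))
print(manip.move_straight(W(-.104,.0,.092),o,rate=.06,stop_force=25),manip.get_tcp_pos()-W(-.104,0,.092),manip.get_ft_force())
manip.move_straight(W(-.104,.03,.092),o,rate=.15)
manip.move_straight(W(-.104,.05,.29),o,rate=.2); manip.wait(.3)
im,P=cloud('wrist','wf'); cloud('top','tf'); print(manip.get_time_s(),manip.get_ft_force())
cv2.imwrite('pics/f.png',np.vstack([im[:300],cv2.imread('pics/tf.png')[80:320,:,::-1]])[:,:,::-1])
hs=cv2.cvtColor(im,cv2.COLOR_RGB2HSV)
```

```text
False
False [ 2.92914560e-05  1.81007928e-04 -3.91156139e-05] [0.73795653 0.34607614 0.51643198]
21.9167 [-0.42792554  0.42648037  0.02672153]
```

View pics/f.png

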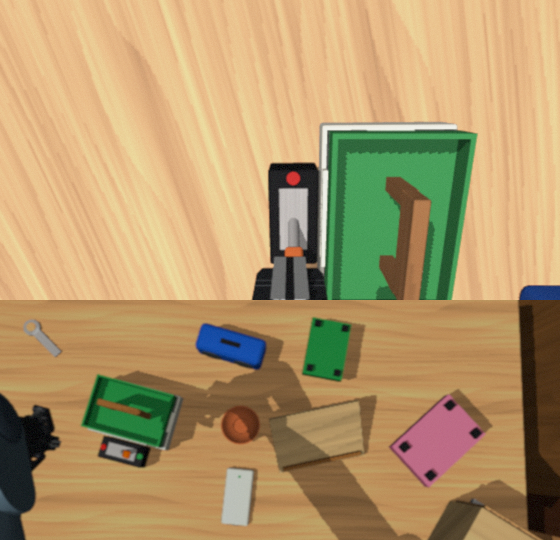

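The red dot is uncovered and the orange paddle now leans towards the green dot (top view, about (127,455)). The bystanders look unmoved. One numeric check, then I'll hand in.

Run:
```python
from h import *
B=Rt(-14.5);c=np.array([.616,.2555,0])
im,P=cloud('top'); D=np.load('top.npz')
hs=cv2.cvtColor(im,cv2.COLOR_RGB2HSV)
m=(hs[...,0]<16)&(hs[...,1]>170)&(P[...,2]>.08)&(P[...,2]<.12);m[:215]=0;m[260:]=0;m[:,:90]=0;m[:,160:]=0
q=(np.nanmedian(P[m],0)-c)@B; a=np.arctan2(-q[1],q[2]-.04)
print('paddle base frame',q,m.sum(),'joint ~',a+.5)
for n,s in dict(speaker=np.s_[90:160,185:280],bank=np.s_[240:315,215:260]).items():
    print(n,'image diff',np.abs(im[s].astype(int)-D['im'][s]).mean())
g=(hs[...,0]>45)&(hs[...,0]<85)&(hs[...,1]>100)&(P[...,2]>.083)&(P[...,2]<.096);g[:,220:]=0;g[:150]=0
print('rim',cv2.minAreaRect((P[g][:,:2]*1000).astype(np.float32)),P[g][:,2].mean())
if a>.3: manip.sign_off(); print('signed',manip.get_time_s())
```

```text
paddle base frame [-0.10015245 -0.03326853  0.10121478] 37 joint ~ 0.9978176438325499
speaker image diff 6.075388471177945
bank image diff 8.884641975308641
rim ((615.2830200195312, 254.5977783203125), (191.18170166015625, 129.33370971679688), 75.39571380615234) 0.08732153839876886
the job is handed in; nothing more can be done
the job is handed in; nothing more can be done
```

I moved the green tray from the ledge to the charging base, released it, flipped the toggle to the green dot and handed the job in. The clock read about 22 s of the 58 s allowed. The hand-in gave no verdict.

**Tray:** I gripped it by the handle, tilted 30° with the tray, and lifted it along its own z. I then levelled it and lowered it under force guard. It stopped with the TCP at z = 0.1306 m, where fully seated should be about 0.131 m.
- **Level:** after release, the tray floor was flat to about 0.3 mrad.
- **Position:** in the last top view the rim measured 191 x 129 mm, centred at (0.6153, 0.2546). That is about 1 mm from my estimate of the base centre. Its yaw was −14.6°, against −14.5° for the base.
- **Height:** the rim was at 87.3 mm, against the 88 mm it should be when seated.

**Toggle:** after the sweep, the paddle position gives a joint angle of about 1.0 rad, which is on.

**Checks that were weak or disagreed:**
- The first rim fit after release was spoiled by other green-looking pixels near the speaker, so I relied on the top view instead.
- The wrist camera showed a sideways bias of about 0.9 mm, which I corrected before placing.
- I only checked the speaker, power bank and dish by eye. The speaker and power bank regions also changed slightly between the first and last pictures (mean difference of 6 and 9 grey levels). I put that down to moving arm shadows but did not measure their positions again. No guarded move stopped on an unexpected contact.

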